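# Tighten the tea mill's lock ring with its pin spanner

### The job

Take the two-pin spanner from its round wooden rest, feel both pins fully home into the two holes of the tea mill's lock ring before you turn it, and turn the ring clockwise (seen from above) until it just comes up against its stop, without forcing it. Then lift the spanner out and set it back upright on its rest. Use a light touch: press no harder than the ring needs, keep the gripper itself off the mill, and leave everything else on the table where it is.

Things in the scene. Friction and masses are not known exactly. Their poses are not given: they have to be found in the camera images.
- spanner: Pin spanner, 200 g, loose. Steel bar 76 (x) x 24 (y) x 8 high; under it two domed pins of 7 diameter, 10 long, at x = +22 and -22; on top an upright dark wooden grip blade 30 (x) x 12 (y) x 46 high. Origin: middle of the bar's underside; z up along the blade (blade top at 54). Same after a half turn. Starts level across its rest, pins in the rest's opening.
- rest: Round pale wooden ring fixed to the table, outer diameter 84, opening 60, 30 high; origin under its centre on the table. The spanner's bar lies on its top at z = 30 mm, at any yaw, pins inside the opening.
- mill: Hand tea mill fixed to the table: turned dark wood body, 112 diameter at the foot, 96 at the top, 75 high, drawer front on its -x side; origin under its centre on the table. On top a flat brass lock ring, a disc of 76 diameter with two round holes of 10 diameter, 11.5 deep, one each side of the axis at 22 from it.
- face (a point): Fixed point on the mill's axis in the lock ring's flat top face, 90 above the table, axes as the mill's; the spanner's origin comes here when fully home. The line of the holes lies at the mill's yaw minus the lock_ring value plus an untold offset, new each time, up to 0.5 rad either way: look, or feel with the pins resting lightly on the face (light rubbing does not turn the ring).
- lock_ring (a joint): Angle of the lock ring in rad; grows as it turns clockwise seen from above; starts between 0 and 0.3 and ends at a hard stop at 1.2. Turning takes about 0.3 to 0.4 N m; it stays where it is left. At the stop the torque rises steeply.
- trivet: Bystander: round cast-iron trivet, 120 diameter, 20 high; origin under its centre.
- stand_a: Bystander: square chestnut piece stand, 86 x 86 x 36 high, with shogi pieces on it, to the robot's left (+y); origin under its centre.
- stand_b: Bystander: the other such stand, to the right (-y).
- incense: Bystander: blue porcelain incense holder, 60 diameter, 56 high; origin under its centre.
- sake_cup: Bystander: small pewter cup, 52 diameter, 42 high; origin under its centre.
- caddy: Bystander: round tin tea caddy, 75 diameter, 90 high; origin under its centre.
- crank: Bystander: the mill's crank, a flat iron arm 90 long lying on the table with a wooden knob 36 high at its +x end; origin under the arm's middle.
There are look-alikes about, which are no part of the job. What is shaped like the mill but blue or red is not meant. There is more than one size of the spanner; the job needs the larger.

How it is judged:
By the outcome, as a careful person would: the job done as asked, in the order asked, and still so for the second after the job is handed in, with the robot touching nothing.
It also fails if it takes over 72 s, if anything falls off the work surface, if the arm or the gripper's body presses on something with over 40 N, if the wrist force passes 120 N, or if a joint passes its speed limit or range.

### The arm

A 6-joint arm with a two-finger parallel gripper is mounted at the origin on the work surface. World frame = base frame: x ahead of the robot, y to its left, z up, the work surface at z = 0. Lengths are in m, angles in rad, forces in N, time in s.
With the tool pointing down it reaches from about 0.4 to 0.825 m from the base axis. Payload 7 kg.
Tool frame: the origin (TCP) lies midway between the tips of the shut fingers; the grasp point (between the pads) lies 19 mm behind it; z points along the fingers, y is the line along which they close (so a half turn about z gives the same grasp; the last joint's range is limited). The gripper opens to 88 mm and grips with 3 to 60 N. Pads are 19 mm wide; open, the fingers measure 130 mm over their backs; the gripper's body (78 mm by 193 mm) begins 47 mm behind the grasp point.
Start: joints at [1.527, 0.359, 0.012, 0, -1.224, -0.288], TCP at [0.22, 0.638, 0.227] pointing down, gripper open.
Joint ranges: [-3.07, 3.07], [-1.43, 2.12], [-1.02, 1.25], [-3.03, 1.67], [-3.05, -0], [-3.03, 3.03]. Speed limits (rad/s): [2.39, 2.39, 3.01, 3.14, 3.14, 3.14].

### API

Orientations are given as [roll, pitch, yaw] about the fixed x, y, z axes, in that order (R = Rz(yaw) Ry(pitch) Rx(roll)).
In Python, from station import get_state, grab_frame, calibration, job_done, boxes_of, regions_of, spot_point gives the robot as it stands. The module is installed in compiled form; this text tells all that it offers.
- The arm moves only by the tool arm_command, never from a script. Its argument "commands" is a list of rows, each an object of numbers: "tx", "ty", "tz": the shift along the tool's x, y, z each as a share of 25 cm, from -1 to 1; "twist": the turn about the tool's z as a share of 180 degrees, from -1 to 1. A call has exactly 8 rows; each row is the pose to reach, as a shift and turn from the pose commanded when the call began, along the tool's axes at that moment, turning the shorter way round; what a row does not reach only later rows make up. A row lasts 1/12 s, in which the tool goes at most 41.7 mm and 7.16 degrees, less where a joint would pass 70% of its speed; a pose out of reach is approached as far as the arm can. A call with a number of a shift or a turn outside -1 to 1 is refused whole. A call with a gripper value outside its range is refused whole. "claw" is the opening, from 0 (shut) to 1 (fully open), set as the call begins (left out, the last holds). The fingers move at their own pace and stop on an object; "grip_force" is the grip in N (left out, the last holds). Time passes only in rows, so rows that repeat a pose let the fingers close, or fill a call up. It gives the time, the measured TCP pose, the force, the opening and the grip force at its end, in the units of the state.
- get_state(): the state, without advancing time (a new reading comes with each control period).
- grab_frame(name): name is "scene" or "top" or "wrist"; returns the picture (384x512x3 uint8, red, green, blue); there is no depth.
- calibration(name): a dict with "camera_matrix" (3x3 intrinsics, pixels), "k1" (the pictures are not rectified: a ray, as slopes to the right and down, at radius r is drawn at 1 + k1 r^2 times it, then the intrinsics apply), "extrinsics" (4x4, takes a point from camera to world coordinates). Camera axes: x right, y down, z forward; pixel columns grow to the right and rows downward; lengths in m; the calibration is good to about 2 mm. A picture is of the moment at which its call begins: read the wrist's pose just before it. calibration takes no time and is no camera call; for the wrist camera it gives the pose at the moment of the call.
- job_done(): hands the job in; it is judged then, once.
Trained networks look in the newest picture that a camera, given by its name, has taken for a name from the list of things; names that differ only in an ending like _2 or _b are one class to them, and where a whole thing is asked for, a point or a joint stands for the part that bears it (a point fixed in the world has none). Each returns a list of dicts, best first, with "score" (0 to 1); they miss things now and then, are a little off and sometimes report something else, mostly with a low value. They report only what shows in the picture. A call takes as long as a camera call. They do not tell look-alikes from the thing itself.
- boxes_of(query, camera): "rect" ([left, top, right, bottom] in pixels, round what is visible of it).
- regions_of(query, camera): "region" (384x512 bool, what is visible of it) and "rect" ([left, top, right, bottom] in pixels, round what is visible of it).
- spot_point(query, camera): "uv" ([column, row] in pixels: a listed point, or the origin of a listed thing).
The state is a dict: "t": time; "q": joint angles; "qd": joint speeds; "joint_efforts": joint torques, N m; "eef_pos": TCP position; "ee_rot": TCP orientation; "force": force on the tool from outside, world axes, zero at the start; "moment": the same for the moment, N m; "width": finger opening in m; "gripper_force": force on a finger pad.
Only numpy, scipy, OpenCV 4.12 (cv2) and the standard library are available. Lean on these libraries where they do the work, as an engineer would, in place of code of your own. Each camera call takes 0.05 s, during which the arm holds its last target. There are 200 camera calls.

## Working session

There is one attempt and no reset: what is moved stays moved. The work goes in short steps, Python scripts to look and compute and a tool call to move; the robot and the scene stay as the last step left them, time stands still between calls to the robot, and variables do not carry over. Pictures are saved under pics/ and viewed, at most 10 in all, crops included, and the job is handed in when it is done.

Besides the shell and the picture viewer there is one more tool, called after "Call:" as name([rows], argument=value, ...), one row to a line, values as JSON. arm_command: Moves the arm, as the interface text tells. Shift numbers are shares of 25 cm and turn numbers shares of 180 degrees, none past 1 either way. Its arguments: {"type":"object","properties":{"commands":{"type":"array"},"claw":{"type":"number"},"grip_force":{"type":"number"}},"required":["commands"]}

```bash
mkdir -p pics; cat > h.py <<'E'
import numpy as np, cv2
from station import *
def ray(name,uv,cal=None):
    c=cal or calibration(name);K=np.array(c["camera_matrix"]);T=np.array(c["extrinsics"])
    d=np.array([(uv[0]-K[0,2])/K[0,0],(uv[1]-K[1,2])/K[1,1]]);s=d.copy()
    for _ in range(20): s=d/(1+c["k1"]*(s@s))
    return T[:3,3],T[:3,:3]@np.array([s[0],s[1],1])
def at(name,uv,z,cal=None):
    o,d=ray(name,uv,cal);return o+d*(z-o[2])/d[2]
def px(name,P,cal=None):
    c=cal or calibration(name);K=np.array(c["camera_matrix"]);T=np.array(c["extrinsics"])
    p=T[:3,:3].T@(np.array(P)-T[:3,3]);s=p[:2]/p[2];s=s*(1+c["k1"]*(s@s))
    return np.array([K[0,0]*s[0]+K[0,2],K[1,1]*s[1]+K[1,2]])
def save(n,im): cv2.imwrite(f"pics/{n}.png",im[:,:,::-1])
E
python3 - <<'E'
from h import *
np.set_printoptions(precision=3,suppress=True)
a=grab_frame("top");
for q,z in (("spanner",.03),("rest",0.0),("mill",0.0),("face",.09)):
    for r in spot_point(q,"top"): print(q,r["score"],r["uv"],at("top",r["uv"],z))
save("top",a);b=grab_frame("scene");save("scene",b)
s=get_state();print(s)
print(calibration("top")["extrinsics"])
E
```

```text
spanner 0.51 [195.3, 183.5] [0.612 0.18  0.03 ]
spanner 0.45 [194.9, 144.1] [0.726 0.182 0.03 ]
rest 0.8 [195.8, 181.4] [0.622 0.183 0.   ]
mill 0.87 [319.6, 276.0] [ 0.347 -0.171  0.   ]
mill 0.82 [319.3, 216.6] [ 0.517 -0.173  0.   ]
mill 0.82 [249.6, 205.8] [0.549 0.027 0.   ]
mill 0.58 [360.4, 141.5] [ 0.735 -0.299  0.   ]
face 0.82 [325.2, 215.7] [ 0.515 -0.177  0.09 ]
face 0.7 [325.6, 277.5] [ 0.351 -0.175  0.09 ]
face 0.56 [248.1, 203.0] [0.551 0.029 0.09 ]
{'t': 0.3, 'q': array([ 1.527,  0.359,  0.012, -0.   , -1.224, -0.288]), 'qd': array([-0.002, -0.002,  0.001,  0.   , -0.   ,  0.   ]), 'joint_efforts': array([  0.001, -58.181,  29.282,   6.99 ,   0.009,  -0.   ]), 'eef_pos': array([0.22 , 0.638, 0.226]), 'ee_rot': array([ 3.141, -0.   , -0.332]), 'force': array([-0.111, -0.933,  0.356]), 'moment': array([-0.002,  0.022,  0.019]), 'gripper_force': 0.0, 'width': 0.08754957835519032}
[[-0.008 -0.995  0.1    0.464]
 [-1.     0.009  0.005  0.003]
 [-0.006 -0.1   -0.995  1.303]
 [ 0.     0.     0.     1.   ]]
```

View pics/top.png

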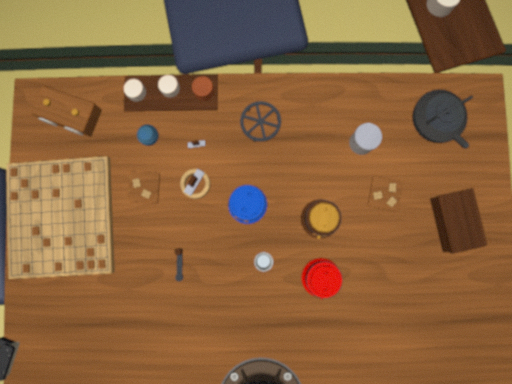

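View pics/scene.png

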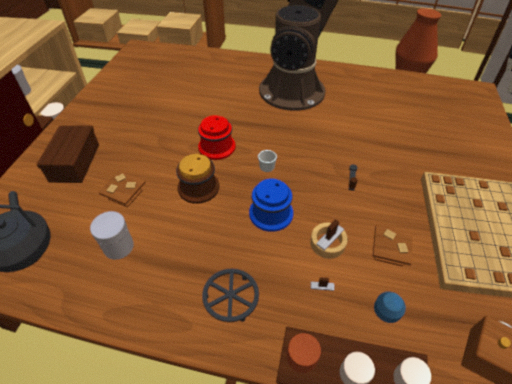

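The real mill is the dark one with the brass ring at (325,216). The large spanner is on its rest at (195,182), and the small one lies loose at (196,144).

```bash
cat >> h.py <<'E'
def plan(goal,yaw=None,half=True):
    s=get_state();p=s["eef_pos"];y=s["ee_rot"][2]
    d=np.array(goal)-p;c,n=np.cos(y),np.sin(y)
    t=np.array([d[0]*c+d[1]*n,d[0]*n-d[1]*c,-d[2]])/.25
    w=0
    if yaw is not None:
        w=-(yaw-y)
        w=(w+np.pi/2)%np.pi-np.pi/2 if half else (w+np.pi)%(2*np.pi)-np.pi
    print("pose",np.round(p,4),"yaw",round(y,4),"q6",round(s["q"][5],2),"t",s["t"],"shift",np.round(t,4),"twist",round(w/np.pi,4),"F",np.round(s["force"],2),"M",np.round(s["moment"],3),"w",round(s["width"],4))
E
python3 - <<'E'
from h import *
np.set_printoptions(precision=3,suppress=True)
c=calibration("wrist");s=get_state();T=np.array(c["extrinsics"]);print(T,c["camera_matrix"],c["k1"])
plan([.615,.182,.226],0)
E
```

```text
[[-0.326 -0.902 -0.284  0.298]
 [-0.945  0.311  0.097  0.612]
 [ 0.001  0.3   -0.954  0.385]
 [ 0.     0.     0.     1.   ]] [[287.281   0.    251.326]
 [  0.    287.281 195.145]
 [  0.      0.      1.   ]] -0.07043281461887882
pose [0.22  0.638 0.226] yaw -0.3318 q6 -0.29 t 0.3 shift [2.089 1.21  0.001] twist -0.1056 F [-0.11 -0.93  0.36] M [-0.002  0.022  0.019] w 0.0875
```

Call:
arm_command([
  {"tx": 0.14, "ty": 0.08},
  {"tx": 0.28, "ty": 0.16},
  {"tx": 0.42, "ty": 0.24},
  {"tx": 0.56, "ty": 0.32},
  {"tx": 0.7, "ty": 0.4},
  {"tx": 0.83, "ty": 0.48},
  {"tx": 0.95, "ty": 0.55},
  {"tx": 1.0, "ty": 0.58},
])

```text
invalid input
```

Call:
arm_command([
  {"tx": 0.14, "ty": 0.08},
  {"tx": 0.28, "ty": 0.16},
  {"tx": 0.42, "ty": 0.24},
  {"tx": 0.56, "ty": 0.32},
  {"tx": 0.7, "ty": 0.4},
  {"tx": 0.83, "ty": 0.48},
  {"tx": 0.95, "ty": 0.57},
  {"tx": 1.0, "ty": 0.6},
])

```text
invalid input
```

```bash
python3 - <<'E'
from h import *
np.set_printoptions(precision=3,suppress=True)
c=calibration("wrist");a=grab_frame("wrist");save("w1",a)
plan([.615,.182,.2])
for q,z in (("spanner",.03),("rest",0.0)):
    for r in spot_point(q,"wrist"): print(q,r["score"],r["uv"],at("wrist",r["uv"],z,c))
E
```

```text
pose [0.22  0.638 0.226] yaw -0.3318 q6 -0.29 t 0.35 shift [2.089 1.21  0.105] twist 0.0 F [ 0.36 -0.38  0.32] M [-0.064 -0.065 -0.063] w 0.0875
```

View pics/w1.png

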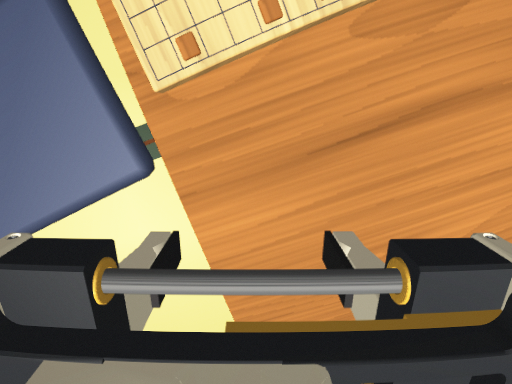

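The arm hasn't moved: the call was refused, probably because each row needs all four keys. This view shows only the board's corner.

Call:
arm_command([
  {"tx": 0.14, "ty": 0.08, "tz": 0, "twist": 0},
  {"tx": 0.28, "ty": 0.16, "tz": 0, "twist": 0},
  {"tx": 0.42, "ty": 0.24, "tz": 0, "twist": 0},
  {"tx": 0.56, "ty": 0.32, "tz": 0, "twist": 0},
  {"tx": 0.7, "ty": 0.4, "tz": 0, "twist": 0},
  {"tx": 0.83, "ty": 0.48, "tz": 0, "twist": 0},
  {"tx": 0.95, "ty": 0.55, "tz": 0, "twist": 0},
  {"tx": 1.0, "ty": 0.58, "tz": 0, "twist": 0},
])

```text
t: 1.12
eef_pos: [0.4109, 0.4166, 0.227]
ee_rot: [-3.141, -0.0, -0.334]
force: [-0.5, 1.5, -0.5]
width: 0.0875
gripper_force: 0.0
```

```bash
python3 - <<'E'
from h import *
plan([.615,.182,.226],0)
E
```

```text
pose [0.4109 0.4166 0.227 ] yaw -0.3339 q6 0.11 t 1.1167 shift [1.0788 0.619  0.004 ] twist -0.1063 F [-0.46  1.49 -0.47] M [ 0.017  0.029 -0.002] w 0.0875
```

Call:
arm_command([
  {"tx": 0.14, "ty": 0.08, "tz": 0, "twist": 0},
  {"tx": 0.28, "ty": 0.16, "tz": 0, "twist": 0},
  {"tx": 0.42, "ty": 0.24, "tz": 0, "twist": 0},
  {"tx": 0.56, "ty": 0.32, "tz": 0, "twist": 0},
  {"tx": 0.7, "ty": 0.4, "tz": 0, "twist": 0},
  {"tx": 0.83, "ty": 0.48, "tz": 0, "twist": 0},
  {"tx": 0.92, "ty": 0.57, "tz": 0, "twist": 0},
  {"tx": 0.95, "ty": 0.62, "tz": 0, "twist": 0},
])

```text
t: 1.78
eef_pos: [0.5848, 0.193, 0.2261]
ee_rot: [3.141, 0.0, -0.334]
force: [0.3, -0.3, 1.6]
width: 0.0874
gripper_force: 0.0
```

```bash
python3 - <<'E'
from h import *
np.set_printoptions(precision=3,suppress=True)
c=calibration("wrist");a=grab_frame("wrist");save("w2",a)
plan([.615,.182,.2])
for q,z in (("spanner",.03),("rest",0.0)):
    for r in spot_point(q,"wrist"): print(q,r["score"],r["uv"],at("wrist",r["uv"],z,c))
E
```

```text
pose [0.584 0.192 0.226] yaw -0.3351 q6 0.6 t 1.8333 shift [ 0.13  -0.003  0.105] twist 0.0 F [-0.68 -0.81 -0.67] M [-0.133  0.134 -0.036] w 0.0877
spanner 0.72 [218.3, 47.4] [0.735 0.181 0.03 ]
spanner 0.56 [248.5, 144.5] [0.62  0.185 0.03 ]
```

View pics/w2.png

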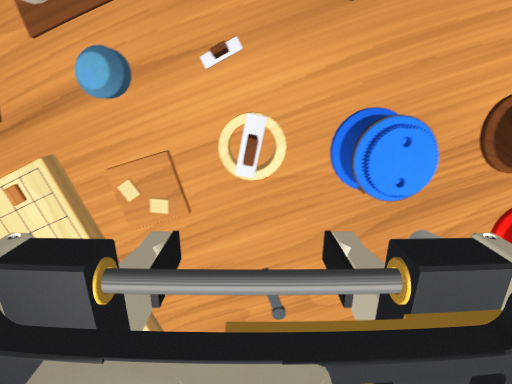

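The rest's ring centre is near (252,147). The spanner bar runs from (255,114) to (246,178), with its blade near (251,150).

```bash
cat > m.py <<'E'
from h import *
np.set_printoptions(precision=4,suppress=True)
def rect(mask,z,cal,name="wrist"):
    cs,_=cv2.findContours(mask.astype(np.uint8),0,1);c=max(cs,key=cv2.contourArea)[:,0,:]
    P=np.array([at(name,u,z,cal)[:2] for u in c],np.float32)
    (x,y),(w,h),_=cv2.minAreaRect(P*1000);b=cv2.boxPoints(cv2.minAreaRect(P*1000))
    e=max([b[1]-b[0],b[2]-b[1]],key=np.linalg.norm)
    return np.array([x,y])/1000,(w,h),np.arctan2(e[1],e[0])
E
python3 - <<'E'
from m import *
a=cv2.imread("pics/w2.png");hsv=cv2.cvtColor(a,cv2.COLOR_BGR2HSV);c=calibration("wrist")
roi=np.zeros(a.shape[:2],bool);roi[105:190,212:292]=1
wh=(hsv[...,1]<50)&(hsv[...,2]>150)&roi
R=[r for r in [0]]
wh2=cv2.morphologyEx(wh.astype(np.uint8),cv2.MORPH_CLOSE,np.ones((25,25)))
print("bar",rect(wh2,.038,c))
g=np.zeros_like(roi);g[125:175,238:266]=1
br=(hsv[...,2]<110)&g;print("blade px",br.sum())
for z in (.084,.06):print("blade",rect(br,z,c))
ring=(hsv[...,1]<150)&(hsv[...,2]>190)&roi
ring=cv2.morphologyEx(ring.astype(np.uint8),cv2.MORPH_CLOSE,np.ones((9,9)))
cs,_=cv2.findContours(ring,0,1);k=max(cs,key=cv2.contourArea)[:,0,:]
P=np.array([at("wrist",u,.03,c)[:2] for u in k],np.float32);print("rest",cv2.fitEllipse(P*1000),cv2.minEnclosingCircle(P*1000))
E
```

```text
bar (array([0.6168, 0.1859]), (24.6392765045166, 76.27364349365234), np.float32(-0.5374867))
blade px 36
blade (array([0.6311, 0.1783]), (8.33609390258789, 4.427291393280029), np.float32(1.0415024))
blade (array([0.6287, 0.1791]), (9.00098991394043, 4.780432224273682), np.float32(1.041505))
rest ((614.1192626953125, 184.65489196777344), (82.68142700195312, 83.80008697509766), 6.035022258758545) ((613.85986328125, 184.6956329345703), 42.435768127441406)
```

```bash
python3 - <<'E'
from h import *
plan([.6165,.1857,.044],-.537); print(np.round(get_state()["q"],3))
E
```

```text
pose [0.5832 0.1949 0.2265] yaw -0.3339 q6 0.6 t 1.9333 shift [ 0.1379 -0.0088  0.73  ] twist 0.0646 F [-0.03  0.06  1.06] M [ 0.011  0.052 -0.   ] w 0.0878
[ 0.64   0.261 -0.127 -0.    -1.183  0.597]
```

Call:
arm_command([
  {"tx": 0.05, "ty": 0, "tz": 0.1, "twist": 0.03},
  {"tx": 0.1, "ty": -0.005, "tz": 0.2, "twist": 0.06},
  {"tx": 0.138, "ty": -0.009, "tz": 0.3, "twist": 0.065},
  {"tx": 0.138, "ty": -0.009, "tz": 0.36, "twist": 0.065},
  {"tx": 0.138, "ty": -0.009, "tz": 0.38, "twist": 0.065},
  {"tx": 0.138, "ty": -0.009, "tz": 0.38, "twist": 0.065},
  {"tx": 0.138, "ty": -0.009, "tz": 0.38, "twist": 0.065},
  {"tx": 0.138, "ty": -0.009, "tz": 0.38, "twist": 0.065},
])

```text
t: 2.6
eef_pos: [0.6169, 0.1877, 0.1333]
ee_rot: [-3.139, -0.001, -0.535]
force: [-0.1, -0.3, 0.5]
width: 0.0875
gripper_force: 0.0
```

```bash
python3 - <<'E'
from m import *
plan([.6165,.1857,.044],-.537)
c=calibration("wrist");a=grab_frame("wrist")[:,:,::-1].copy();plan([.6165,.1857,.044],-.537)
u=px("wrist",[.6165,.1857,.038],c).astype(int);print(u)
hsv=cv2.cvtColor(a,cv2.COLOR_BGR2HSV)
roi=np.zeros(a.shape[:2],bool);roi[max(0,u[1]-75):u[1]+75,u[0]-60:u[0]+60]=1
wh=((hsv[...,1]<50)&(hsv[...,2]>150)&roi).astype(np.uint8)
wh2=cv2.morphologyEx(wh,cv2.MORPH_CLOSE,np.ones((35,35)))
print("bar",rect(wh2,.038,c))
cv2.imwrite("pics/w3.png",a)
E
```

```text
pose [0.6169 0.1877 0.1333] yaw -0.5347 q6 0.44 t 2.6 shift [0.0026 0.0079 0.3573] twist 0.0007 F [-0.09 -0.34  0.51] M [-0.002 -0.002 -0.02 ] w 0.0875
pose [0.6169 0.1876 0.1333] yaw -0.535 q6 0.44 t 2.65 shift [0.0023 0.0073 0.3574] twist 0.0007 F [0.52 0.66 0.72] M [ 0.032 -0.035  0.012] w 0.0877
[254 196]
bar (array([0.6184, 0.1848]), (23.488529205322266, 75.7679672241211), np.float32(-0.54433775))
```

View pics/w3.png

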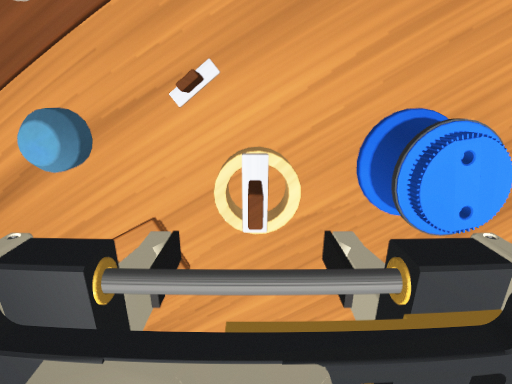

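The spanner bar (255,193) is centred between the fingers. Next: descend and grip.

Call:
arm_command([
  {"tx": 0.009, "ty": 0.007, "tz": 0.1, "twist": 0.0025},
  {"tx": 0.009, "ty": 0.007, "tz": 0.2, "twist": 0.0025},
  {"tx": 0.009, "ty": 0.007, "tz": 0.28, "twist": 0.0025},
  {"tx": 0.009, "ty": 0.007, "tz": 0.33, "twist": 0.0025},
  {"tx": 0.009, "ty": 0.007, "tz": 0.355, "twist": 0.0025},
  {"tx": 0.009, "ty": 0.007, "tz": 0.355, "twist": 0.0025},
  {"tx": 0.009, "ty": 0.007, "tz": 0.355, "twist": 0.0025},
  {"tx": 0.009, "ty": 0.007, "tz": 0.355, "twist": 0.0025},
])

```text
t: 3.32
eef_pos: [0.6184, 0.1845, 0.0444]
ee_rot: [-3.14, -0.001, -0.544]
force: [0.7, -0.8, 0.6]
width: 0.0878
gripper_force: 0.0
```

Call:
arm_command([
  {"tx": 0, "ty": 0, "tz": 0, "twist": 0},
  {"tx": 0, "ty": 0, "tz": 0, "twist": 0},
  {"tx": 0, "ty": 0, "tz": 0, "twist": 0},
  {"tx": 0, "ty": 0, "tz": 0, "twist": 0},
  {"tx": 0, "ty": 0, "tz": 0, "twist": 0},
  {"tx": 0, "ty": 0, "tz": 0, "twist": 0},
  {"tx": 0, "ty": 0, "tz": 0, "twist": 0},
  {"tx": 0, "ty": 0, "tz": 0, "twist": 0},
], claw=0, grip_force=20)

```text
t: 3.98
eef_pos: [0.6174, 0.1839, 0.0427]
ee_rot: [3.141, 0.0, -0.544]
force: [-0.1, -0.0, -0.0]
width: 0.04
gripper_force: 0.0
```

Call:
arm_command([
  {"tx": 0, "ty": 0, "tz": 0, "twist": 0},
  {"tx": 0, "ty": 0, "tz": 0, "twist": 0},
  {"tx": 0, "ty": 0, "tz": 0, "twist": 0},
  {"tx": 0, "ty": 0, "tz": 0, "twist": 0},
  {"tx": 0, "ty": 0, "tz": 0, "twist": 0},
  {"tx": 0, "ty": 0, "tz": 0, "twist": 0},
  {"tx": 0, "ty": 0, "tz": 0, "twist": 0},
  {"tx": 0, "ty": 0, "tz": 0, "twist": 0},
], claw=0, grip_force=55)

```text
t: 4.65
eef_pos: [0.6175, 0.184, 0.0428]
ee_rot: [-3.142, -0.0, -0.544]
force: [0.1, 0.4, -0.9]
width: 0.0118
gripper_force: 55.0
```

Call:
arm_command([
  {"tx": 0, "ty": 0, "tz": -0.05, "twist": 0},
  {"tx": 0, "ty": 0, "tz": -0.15, "twist": 0},
  {"tx": 0, "ty": 0, "tz": -0.3, "twist": 0},
  {"tx": 0, "ty": 0, "tz": -0.45, "twist": 0},
  {"tx": 0, "ty": 0, "tz": -0.6, "twist": 0},
  {"tx": 0, "ty": 0, "tz": -0.7, "twist": 0},
  {"tx": 0, "ty": 0, "tz": -0.74, "twist": 0},
  {"tx": 0, "ty": 0, "tz": -0.74, "twist": 0},
])

```text
t: 5.32
eef_pos: [0.6185, 0.1844, 0.2318]
ee_rot: [-3.137, -0.003, -0.544]
force: [0.5, 0.5, -1.7]
width: 0.0119
gripper_force: 55.0
```

```bash
python3 - <<'E'
from m import *
s=get_state();print(np.round(s["q"],3),s["t"])
plan([.45,-.16,.228],-.544)
# hole line from top image around mill
a=cv2.imread("pics/top.png")
cv2.imwrite("pics/millcrop.png",cv2.resize(a[190:245,295:350],(550,550),interpolation=cv2.INTER_CUBIC))
E
```

```text
[ 0.592  0.304 -0.056  0.001 -1.206  0.435] 5.3167
pose [0.6185 0.1844 0.2318] yaw -0.5437 q6 0.44 t 5.3167 shift [0.1357 1.5277 0.0152] twist 0.0001 F [ 0.54  0.47 -1.69] M [ 0.004 -0.079 -0.011] w 0.0119
```

View pics/millcrop.png

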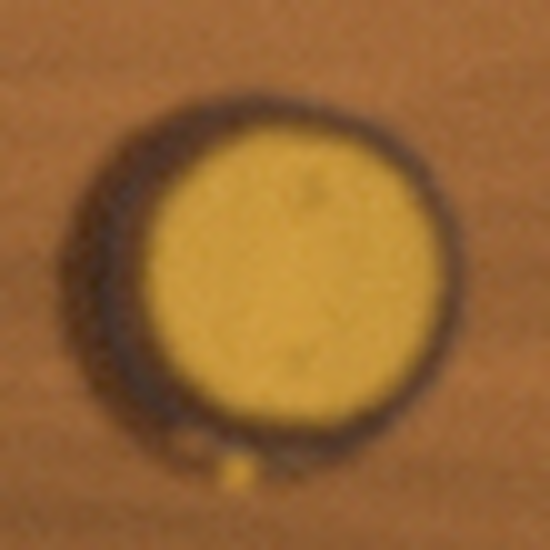

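Two faint holes at about (310,190) and (300,355) in the crop, so the hole line is near world x (yaw about -0.07). I'll move to the mill.

Call:
arm_command([
  {"tx": 0.01, "ty": 0.08, "tz": 0, "twist": 0},
  {"tx": 0.02, "ty": 0.22, "tz": 0, "twist": 0},
  {"tx": 0.03, "ty": 0.37, "tz": 0, "twist": 0},
  {"tx": 0.04, "ty": 0.52, "tz": 0, "twist": 0},
  {"tx": 0.05, "ty": 0.67, "tz": 0, "twist": 0},
  {"tx": 0.06, "ty": 0.82, "tz": 0, "twist": 0},
  {"tx": 0.07, "ty": 0.94, "tz": 0, "twist": 0},
  {"tx": 0.07, "ty": 1.0, "tz": 0, "twist": 0},
])

```text
t: 5.98
eef_pos: [0.4999, -0.0416, 0.2262]
ee_rot: [3.139, 0.003, -0.546]
force: [-0.5, -0.2, -1.0]
width: 0.0117
gripper_force: 55.0
```

Call:
arm_command([
  {"tx": 0.01, "ty": 0.1, "tz": 0, "twist": -0.03},
  {"tx": 0.02, "ty": 0.22, "tz": 0, "twist": -0.06},
  {"tx": 0.03, "ty": 0.35, "tz": 0, "twist": -0.09},
  {"tx": 0.05, "ty": 0.46, "tz": 0, "twist": -0.12},
  {"tx": 0.06, "ty": 0.53, "tz": 0, "twist": -0.15},
  {"tx": 0.06, "ty": 0.54, "tz": 0, "twist": -0.15},
  {"tx": 0.06, "ty": 0.54, "tz": 0, "twist": -0.15},
  {"tx": 0.06, "ty": 0.54, "tz": 0, "twist": -0.15},
])

```text
t: 6.65
eef_pos: [0.4458, -0.1621, 0.227]
ee_rot: [-3.141, 0.001, -0.075]
force: [-0.6, 0.1, -2.0]
width: 0.0117
gripper_force: 55.0
```

```bash
python3 - <<'E'
from m import *
plan([.515,-.177,.15],-.07)
c=calibration("wrist");a=grab_frame("wrist");save("w4",a);plan([.515,-.177,.15],-.07)
for r in spot_point("face","wrist"): print(r["score"],r["uv"],at("wrist",r["uv"],.09,c))
b=a[:,:,::-1].copy();hsv=cv2.cvtColor(b,cv2.COLOR_BGR2HSV)
m=(cv2.inRange(hsv,(15,90,90),(32,255,255)))
cs,_=cv2.findContours(m,0,1)
for k in sorted(cs,key=cv2.contourArea)[-3:]:
    P=np.array([at("wrist",u,.09,c)[:2] for u in k[:,0]],np.float32)*1000
    if len(P)>5: print(cv2.contourArea(k),cv2.boundingRect(k),cv2.fitEllipse(P),cv2.minEnclosingCircle(P))
E
```

```text
pose [ 0.4458 -0.1621  0.227 ] yaw -0.0751 q6 1.43 t 6.65 shift [0.2806 0.0388 0.3078] twist -0.0016 F [-0.58  0.1  -1.99] M [-0.023 -0.017  0.018] w 0.0117
pose [ 0.4461 -0.1618  0.2271] yaw -0.074 q6 1.43 t 6.7 shift [0.2795 0.0404 0.3085] twist -0.0013 F [-0.27 -0.62 -2.02] M [-0.014 -0.011  0.055] w 0.0116
0.64 [258.6, 119.5] [ 0.5137 -0.1736  0.09  ]
211.5 (277, 258, 9, 50) ((320.03985595703125, -187.52642822265625), (8.57457160949707, 74.22299194335938), 88.67894744873047) ((321.28192138671875, -187.7075653076172), 34.85175323486328)
7788.0 (48, 291, 407, 41) ((279.3988952636719, -148.52609252929688), (64.60800170898438, 619.4464111328125), 175.57655334472656) ((278.8663024902344, -148.45018005371094), 260.74359130859375)
118324.0 (0, 0, 512, 269) ((492.6618957519531, -158.1785888671875), (297.3534851074219, 649.9365844726562), 172.95645141601562) ((459.4378967285156, -179.0723419189453), 314.19622802734375)
```

View pics/w4.png

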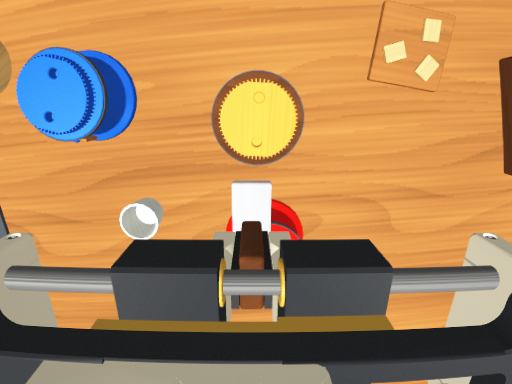

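Brass ring centre is near (258,118), holes at about (259,97) and (257,141). The front end of the held bar shows at columns 233–271, row 181.

```bash
python3 - <<'E'
from m import *
a=cv2.imread("pics/w4.png");hsv=cv2.cvtColor(a,cv2.COLOR_BGR2HSV);c=calibration("wrist")
roi=np.zeros(a.shape[:2],np.uint8);cv2.circle(roi,(258,118),42,1,-1)
m=cv2.inRange(hsv,(20,120,170),(34,255,255))*roi
cs,_=cv2.findContours(m,0,1);k=max(cs,key=cv2.contourArea)
P=np.array([at("wrist",u,.09,c)[:2] for u in k[:,0]],np.float32)*1000
print(cv2.boundingRect(k),cv2.fitEllipse(P),cv2.minEnclosingCircle(P))
g=cv2.cvtColor(a,cv2.COLOR_BGR2GRAY)
hs=[]
for (u,v) in ((259,97),(257,141)):
    s=a[v-9:v+10,u-9:u+10,1].astype(float);ref=np.median(s);w=np.clip(ref-s-8,0,None)
    yy,xx=np.mgrid[v-9:v+10,u-9:u+10];w[(yy-v)**2+(xx-u)**2>64]=0
    p=np.array([(w*xx).sum(),(w*yy).sum()])/w.sum();hs.append(at("wrist",p,.09,c));print(p,hs[-1])
d=hs[0]-hs[1];print("dist",np.linalg.norm(d),"yaw",np.arctan2(d[1],d[0]),"mid",(hs[0]+hs[1])/2)
# bar
st=get_state();z=st["eef_pos"][2]-.0047
wh=(hsv[...,1]<50)&(hsv[...,2]>150);
r=np.zeros_like(wh);r[170:229,225:280]=1;wh&=r
for row in (190,205,220):
    xs=np.where(wh[row])[0];print(row,xs.min(),xs.max(),at("wrist",((xs.min()+xs.max())/2,row),z,c))
ys=np.where(wh[:,252])[0];print("end",at("wrist",(252,ys.min()-.5),z,c), st["eef_pos"],st["ee_rot"][2])
cv2.imwrite("pics/holes.png",cv2.resize(a[70:170,205:310],(735,700),interpolation=cv2.INTER_CUBIC))
E
```

```text
(219, 79, 78, 80) ((514.0249633789062, -172.1029815673828), (75.03230285644531, 76.43197631835938), 176.3817138671875) ((514.0748291015625, -172.19381713867188), 39.493324279785156)
[258.5283  95.8045] [ 0.5369 -0.1745  0.09  ]
[256.0996 144.8779] [ 0.4891 -0.1688  0.09  ]
dist 0.04818316937170266 yaw -0.11830837984106762 mid [ 0.513  -0.1717  0.09  ]
190 232 271 [ 0.4805 -0.1634  0.2226]
205 232 270 [ 0.4712 -0.1624  0.2226]
220 233 270 [ 0.4614 -0.162   0.2226]
end [ 0.4857 -0.164   0.2226] [ 0.4462 -0.1616  0.2273] -0.07318437881253703
```

View pics/holes.png

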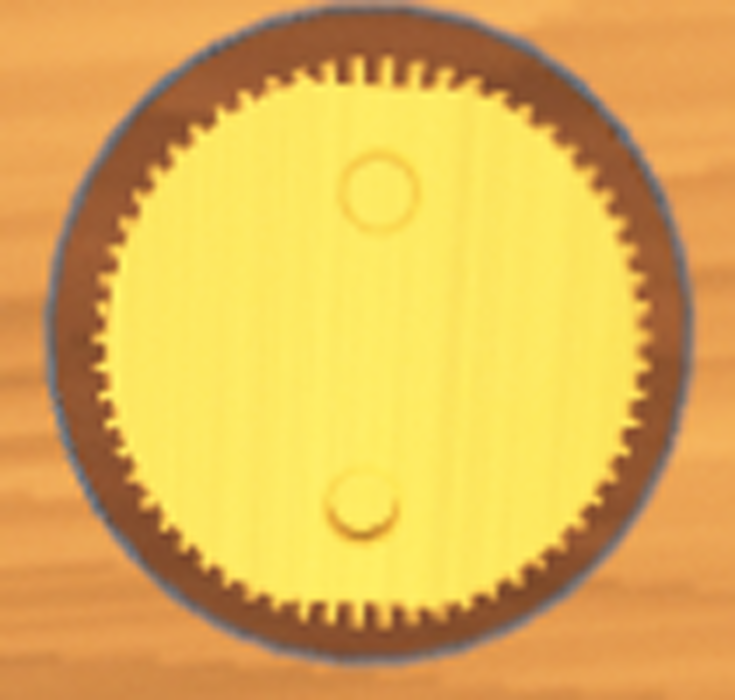

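```bash
python3 - <<'E'
from m import *
c=calibration("wrist")
A=at("wrist",(258.7,97.1),.09,c);B=at("wrist",(256.4,141.6),.09,c);d=A-B
print(A,B,np.linalg.norm(d),np.arctan2(d[1],d[0]),(A+B)/2)
s=get_state();T=np.array(c["extrinsics"]);print(T[:3,3],s["eef_pos"])
plan([.5118,-.1732,.112],-.107)
E
```

```text
[ 0.5357 -0.1746  0.09  ] [ 0.4924 -0.1693  0.09  ] 0.04361755022939334 -0.12038142073336683 [ 0.5141 -0.172   0.09  ]
[ 0.5288 -0.1668  0.3857] [ 0.4462 -0.1616  0.2273]
pose [ 0.4462 -0.1616  0.2273] yaw -0.0732 q6 1.43 t 6.75 shift [0.265  0.027  0.4611] twist 0.0108 F [-0.03 -0.67 -1.96] M [-0.062 -0.019  0.021] w 0.0118
```

Call:
arm_command([
  {"tx": 0.08, "ty": 0.01, "tz": 0.03, "twist": 0.015},
  {"tx": 0.18, "ty": 0.02, "tz": 0.08, "twist": 0.015},
  {"tx": 0.25, "ty": 0.025, "tz": 0.18, "twist": 0.015},
  {"tx": 0.267, "ty": 0.025, "tz": 0.28, "twist": 0.015},
  {"tx": 0.267, "ty": 0.025, "tz": 0.36, "twist": 0.015},
  {"tx": 0.267, "ty": 0.025, "tz": 0.41, "twist": 0.015},
  {"tx": 0.267, "ty": 0.025, "tz": 0.429, "twist": 0.015},
  {"tx": 0.267, "ty": 0.025, "tz": 0.429, "twist": 0.015},
])

```text
t: 7.42
eef_pos: [0.5117, -0.1727, 0.1191]
ee_rot: [3.141, 0.003, -0.119]
force: [0.2, -0.2, -2.0]
width: 0.012
gripper_force: 55.0
```

Call:
arm_command([
  {"tx": 0, "ty": 0, "tz": 0, "twist": 0},
  {"tx": 0, "ty": 0, "tz": 0.002, "twist": 0},
  {"tx": 0, "ty": 0, "tz": 0.004, "twist": 0},
  {"tx": 0, "ty": 0, "tz": 0.006, "twist": 0},
  {"tx": 0, "ty": 0, "tz": 0.008, "twist": 0},
  {"tx": 0, "ty": 0, "tz": 0.01, "twist": 0},
  {"tx": 0, "ty": 0, "tz": 0.012, "twist": 0},
  {"tx": 0, "ty": 0, "tz": 0.012, "twist": 0},
])

```text
t: 8.08
eef_pos: [0.5121, -0.1734, 0.1176]
ee_rot: [-3.142, -0.0, -0.12]
force: [-0.1, -0.4, -1.9]
width: 0.0116
gripper_force: 55.0
```

```bash
python3 - <<'E'
from m import *
plan([.5124,-.1728,.112],-.12)
c=calibration("wrist");a=grab_frame("wrist");save("w5",a);plan([.5124,-.1728,.112],-.12)
E
```

```text
pose [ 0.5121 -0.1734  0.1176] yaw -0.1199 q6 1.41 t 8.0833 shift [ 0.0009 -0.0026  0.0222] twist 0.0 F [-0.1  -0.36 -1.91] M [ 0.01   0.059 -0.009] w 0.0116
pose [ 0.5121 -0.1734  0.1176] yaw -0.1199 q6 1.41 t 8.1333 shift [ 0.0008 -0.0027  0.0222] twist 0.0 F [ 0.21  0.09 -2.15] M [-0.017 -0.012  0.005] w 0.0119
```

View pics/w5.png

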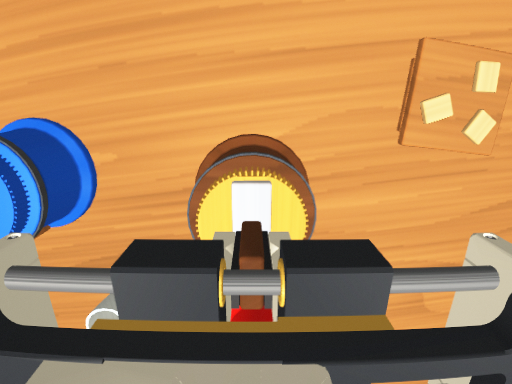

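The bar (columns 232–271) is centred on the ring (columns 196–308). Now I'll feel downward.

Call:
arm_command([
  {"tx": 0, "ty": 0, "tz": 0.003, "twist": 0},
  {"tx": 0, "ty": 0, "tz": 0.006, "twist": 0},
  {"tx": 0, "ty": 0, "tz": 0.009, "twist": 0},
  {"tx": 0, "ty": 0, "tz": 0.012, "twist": 0},
  {"tx": 0, "ty": 0, "tz": 0.015, "twist": 0},
  {"tx": 0, "ty": 0, "tz": 0.018, "twist": 0},
  {"tx": 0, "ty": 0, "tz": 0.02, "twist": 0},
  {"tx": 0, "ty": 0, "tz": 0.02, "twist": 0},
])

```text
t: 8.8
eef_pos: [0.5121, -0.1734, 0.1124]
ee_rot: [3.142, 0.0, -0.12]
force: [0.8, -0.3, -1.7]
width: 0.0116
gripper_force: 55.0
```

Call:
arm_command([
  {"tx": 0, "ty": 0, "tz": 0.001, "twist": 0},
  {"tx": 0, "ty": 0, "tz": 0.002, "twist": 0},
  {"tx": 0, "ty": 0, "tz": 0.003, "twist": 0},
  {"tx": 0, "ty": 0, "tz": 0.004, "twist": 0},
  {"tx": 0, "ty": 0, "tz": 0.005, "twist": 0},
  {"tx": 0, "ty": 0, "tz": 0.006, "twist": 0},
  {"tx": 0, "ty": 0, "tz": 0.006, "twist": 0},
  {"tx": 0, "ty": 0, "tz": 0.006, "twist": 0},
])

```text
t: 9.47
eef_pos: [0.5122, -0.1734, 0.111]
ee_rot: [3.142, 0.0, -0.12]
force: [0.1, -0.0, -2.0]
width: 0.0116
gripper_force: 55.0
```

Call:
arm_command([
  {"tx": 0, "ty": 0, "tz": 0.001, "twist": 0},
  {"tx": 0, "ty": 0, "tz": 0.002, "twist": 0},
  {"tx": 0, "ty": 0, "tz": 0.003, "twist": 0},
  {"tx": 0, "ty": 0, "tz": 0.004, "twist": 0},
  {"tx": 0, "ty": 0, "tz": 0.005, "twist": 0},
  {"tx": 0, "ty": 0, "tz": 0.006, "twist": 0},
  {"tx": 0, "ty": 0, "tz": 0.006, "twist": 0},
  {"tx": 0, "ty": 0, "tz": 0.006, "twist": 0},
])

```text
t: 10.13
eef_pos: [0.5122, -0.1734, 0.1095]
ee_rot: [3.142, 0.0, -0.12]
force: [0.2, 0.2, -2.0]
width: 0.0121
gripper_force: 55.0
```

No contact at 0.1095, so the pins are already in the holes by about 3 mm. I'll continue.

Call:
arm_command([
  {"tx": 0, "ty": 0, "tz": 0.001, "twist": 0},
  {"tx": 0, "ty": 0, "tz": 0.002, "twist": 0},
  {"tx": 0, "ty": 0, "tz": 0.004, "twist": 0},
  {"tx": 0, "ty": 0, "tz": 0.006, "twist": 0},
  {"tx": 0, "ty": 0, "tz": 0.007, "twist": 0},
  {"tx": 0, "ty": 0, "tz": 0.008, "twist": 0},
  {"tx": 0, "ty": 0, "tz": 0.008, "twist": 0},
  {"tx": 0, "ty": 0, "tz": 0.008, "twist": 0},
])

```text
t: 10.8
eef_pos: [0.5122, -0.1734, 0.1075]
ee_rot: [3.142, 0.0, -0.12]
force: [0.8, -0.1, -2.6]
width: 0.0118
gripper_force: 55.0
```

Call:
arm_command([
  {"tx": 0, "ty": 0, "tz": 0.001, "twist": 0},
  {"tx": 0, "ty": 0, "tz": 0.002, "twist": 0},
  {"tx": 0, "ty": 0, "tz": 0.004, "twist": 0},
  {"tx": 0, "ty": 0, "tz": 0.006, "twist": 0},
  {"tx": 0, "ty": 0, "tz": 0.007, "twist": 0},
  {"tx": 0, "ty": 0, "tz": 0.008, "twist": 0},
  {"tx": 0, "ty": 0, "tz": 0.008, "twist": 0},
  {"tx": 0, "ty": 0, "tz": 0.008, "twist": 0},
])

```text
t: 11.47
eef_pos: [0.5122, -0.1734, 0.1056]
ee_rot: [3.142, 0.0, -0.12]
force: [0.0, -0.6, -2.2]
width: 0.0118
gripper_force: 55.0
```

Call:
arm_command([
  {"tx": 0, "ty": 0, "tz": 0.001, "twist": 0},
  {"tx": 0, "ty": 0, "tz": 0.002, "twist": 0},
  {"tx": 0, "ty": 0, "tz": 0.003, "twist": 0},
  {"tx": 0, "ty": 0, "tz": 0.004, "twist": 0},
  {"tx": 0, "ty": 0, "tz": 0.005, "twist": 0},
  {"tx": 0, "ty": 0, "tz": 0.006, "twist": 0},
  {"tx": 0, "ty": 0, "tz": 0.006, "twist": 0},
  {"tx": 0, "ty": 0, "tz": 0.006, "twist": 0},
])

```text
t: 12.13
eef_pos: [0.5122, -0.1734, 0.104]
ee_rot: [3.142, 0.0, -0.12]
force: [0.7, -0.5, -2.1]
width: 0.0119
gripper_force: 55.0
```

Call:
arm_command([
  {"tx": 0, "ty": 0, "tz": 0.0005, "twist": 0},
  {"tx": 0, "ty": 0, "tz": 0.001, "twist": 0},
  {"tx": 0, "ty": 0, "tz": 0.0015, "twist": 0},
  {"tx": 0, "ty": 0, "tz": 0.002, "twist": 0},
  {"tx": 0, "ty": 0, "tz": 0.0025, "twist": 0},
  {"tx": 0, "ty": 0, "tz": 0.003, "twist": 0},
  {"tx": 0, "ty": 0, "tz": 0.003, "twist": 0},
  {"tx": 0, "ty": 0, "tz": 0.003, "twist": 0},
])

```text
t: 12.8
eef_pos: [0.5122, -0.1734, 0.1033]
ee_rot: [3.142, -0.0, -0.12]
force: [-0.3, 0.2, -2.1]
width: 0.0116
gripper_force: 55.0
```

Call:
arm_command([
  {"tx": 0, "ty": 0, "tz": 0.0005, "twist": 0},
  {"tx": 0, "ty": 0, "tz": 0.001, "twist": 0},
  {"tx": 0, "ty": 0, "tz": 0.0015, "twist": 0},
  {"tx": 0, "ty": 0, "tz": 0.002, "twist": 0},
  {"tx": 0, "ty": 0, "tz": 0.002, "twist": 0},
  {"tx": 0, "ty": 0, "tz": 0.002, "twist": 0},
  {"tx": 0, "ty": 0, "tz": 0.002, "twist": 0},
  {"tx": 0, "ty": 0, "tz": 0.002, "twist": 0},
])

```text
t: 13.47
eef_pos: [0.5122, -0.1734, 0.1028]
ee_rot: [3.142, 0.0, -0.12]
force: [-0.4, 0.5, -2.0]
width: 0.0118
gripper_force: 55.0
```

Call:
arm_command([
  {"tx": 0, "ty": 0, "tz": 0.0005, "twist": 0},
  {"tx": 0, "ty": 0, "tz": 0.001, "twist": 0},
  {"tx": 0, "ty": 0, "tz": 0.0015, "twist": 0},
  {"tx": 0, "ty": 0, "tz": 0.0015, "twist": 0},
  {"tx": 0, "ty": 0, "tz": 0.0015, "twist": 0},
  {"tx": 0, "ty": 0, "tz": 0.0015, "twist": 0},
  {"tx": 0, "ty": 0, "tz": 0.0015, "twist": 0},
  {"tx": 0, "ty": 0, "tz": 0.0015, "twist": 0},
])

```text
t: 14.13
eef_pos: [0.5123, -0.1734, 0.1027]
ee_rot: [3.142, -0.0, -0.12]
force: [-2.1, -0.3, 3.5]
width: 0.0121
gripper_force: 55.0
```

```bash
python3 - <<'E'
from h import *
plan([.5124,-.1728,.1],-.12)
E
```

```text
pose [ 0.5123 -0.1734  0.1027] yaw -0.1196 q6 1.41 t 14.1333 shift [ 0.0002 -0.0025  0.0106] twist 0.0001 F [-2.13 -0.3   3.46] M [ 0.294  0.593 -0.004] w 0.0121
```

Seated: the bar touched the face at 0.1027, as predicted, with about 5 N. Now I'll turn clockwise, which is positive twist.

Call:
arm_command([
  {"tx": 0, "ty": 0, "tz": -0.0005, "twist": 0.01},
  {"tx": 0, "ty": 0, "tz": -0.0005, "twist": 0.02},
  {"tx": 0, "ty": 0, "tz": -0.0005, "twist": 0.03},
  {"tx": 0, "ty": 0, "tz": -0.0005, "twist": 0.04},
  {"tx": 0, "ty": -0.0003, "tz": -0.0005, "twist": 0.05},
  {"tx": 0, "ty": -0.0006, "tz": -0.0005, "twist": 0.06},
  {"tx": 0, "ty": -0.0006, "tz": -0.0005, "twist": 0.064},
  {"tx": 0, "ty": -0.0006, "tz": -0.0005, "twist": 0.064},
])

```text
t: 14.8
eef_pos: [0.5124, -0.1735, 0.1027]
ee_rot: [3.141, -0.0, -0.321]
force: [-0.1, -2.4, 1.2]
width: 0.0116
gripper_force: 55.0
```

```bash
python3 - <<'E'
from h import *
plan([.5124,-.1728,.1],-.12)
E
```

```text
pose [ 0.5124 -0.1735  0.1027] yaw -0.3206 q6 1.21 t 14.8 shift [-0.001  -0.0025  0.0106] twist -0.0638 F [-0.1  -2.42  1.21] M [-0.746  0.012  0.188] w 0.0116
```

Call:
arm_command([
  {"tx": 0, "ty": 0, "tz": 0, "twist": 0.01},
  {"tx": 0, "ty": 0, "tz": 0, "twist": 0.02},
  {"tx": 0, "ty": 0, "tz": 0, "twist": 0.03},
  {"tx": 0, "ty": 0, "tz": 0, "twist": 0.04},
  {"tx": 0, "ty": -0.0003, "tz": 0, "twist": 0.05},
  {"tx": 0, "ty": -0.0006, "tz": 0, "twist": 0.06},
  {"tx": 0, "ty": -0.0006, "tz": 0, "twist": 0.064},
  {"tx": 0, "ty": -0.0006, "tz": 0, "twist": 0.064},
])

```text
t: 15.47
eef_pos: [0.5125, -0.1734, 0.1027]
ee_rot: [3.141, -0.001, -0.521]
force: [-0.2, -2.9, 1.0]
width: 0.0119
gripper_force: 55.0
```

```bash
python3 - <<'E'
from h import *
plan([.5124,-.1728,.1],-.12)
E
```

```text
pose [ 0.5125 -0.1734  0.1027] yaw -0.5212 q6 1.01 t 15.4667 shift [-0.0015 -0.0019  0.0108] twist -0.1277 F [-0.24 -2.86  0.98] M [-1.248 -0.016  0.158] w 0.0119
```

```bash
cat > bar.py <<'E'
from m import *
c=calibration("wrist");a=grab_frame("wrist")[:,:,::-1].copy();cv2.imwrite("pics/b.png",a)
plan([.5124,-.1728,.1],-.12)
hsv=cv2.cvtColor(a,cv2.COLOR_BGR2HSV);wh=(hsv[...,1]<50)&(hsv[...,2]>150)
for row in (186,195,205,215,222):
    xs=[x for x in range(222,285) if wh[row,x]]
    if xs: print(row,xs[0],xs[-1])
E
python3 bar.py
python3 - <<'E'
import cv2,numpy as np
a=cv2.imread("pics/w5.png");hsv=cv2.cvtColor(a,cv2.COLOR_BGR2HSV);wh=(hsv[...,1]<50)&(hsv[...,2]>150)
for row in (186,195,205,215,222):
    xs=[x for x in range(222,285) if wh[row,x]]
    if xs: print("before",row,xs[0],xs[-1])
E
```

```text
pose [ 0.5125 -0.1734  0.1027] yaw -0.5206 q6 1.01 t 15.5167 shift [-0.0013 -0.0018  0.0107] twist -0.1275 F [ 0.62 -2.98  0.96] M [-1.364 -0.042  0.186] w 0.0117
186 232 271
195 232 270
205 232 270
215 232 270
222 233 270
before 186 232 271
before 195 232 270
before 205 232 270
before 215 232 270
before 222 233 270
```

The bar has kept its line in the grip and is still seated. There is a slight side load toward -y, which I'll ease as I go on.

Call:
arm_command([
  {"tx": 0.0004, "ty": 0.0007, "tz": 0, "twist": 0.01},
  {"tx": 0.0004, "ty": 0.001, "tz": 0, "twist": 0.02},
  {"tx": 0.0004, "ty": 0.0012, "tz": 0, "twist": 0.03},
  {"tx": 0.0004, "ty": 0.0012, "tz": 0, "twist": 0.04},
  {"tx": 0.0004, "ty": 0.0012, "tz": 0, "twist": 0.05},
  {"tx": 0.0004, "ty": 0.0012, "tz": 0, "twist": 0.06},
  {"tx": 0.0004, "ty": 0.0012, "tz": 0, "twist": 0.064},
  {"tx": 0.0004, "ty": 0.0012, "tz": 0, "twist": 0.064},
])

```text
t: 16.18
eef_pos: [0.5124, -0.1734, 0.1027]
ee_rot: [-3.141, -0.0, -0.722]
force: [0.6, -0.9, 1.3]
width: 0.0114
gripper_force: 55.0
```

```bash
python3 - <<'E'
from h import *
plan([.5124,-.1728,.1],-.12)
E
```

```text
pose [ 0.5124 -0.1734  0.1027] yaw -0.7223 q6 0.81 t 16.1833 shift [-0.0016 -0.0017  0.0106] twist -0.1917 F [ 0.64 -0.86  1.31] M [-0.767 -0.145  0.243] w 0.0114
```

Call:
arm_command([
  {"tx": 0.0003, "ty": 0.0004, "tz": 0, "twist": 0.01},
  {"tx": 0.0003, "ty": 0.0004, "tz": 0, "twist": 0.02},
  {"tx": 0.0003, "ty": 0.0006, "tz": 0, "twist": 0.03},
  {"tx": 0.0003, "ty": 0.0006, "tz": 0, "twist": 0.04},
  {"tx": 0.0003, "ty": 0.0008, "tz": 0, "twist": 0.045},
  {"tx": 0.0003, "ty": 0.0008, "tz": 0, "twist": 0.05},
  {"tx": 0.0003, "ty": 0.0008, "tz": 0, "twist": 0.055},
  {"tx": 0.0003, "ty": 0.0008, "tz": 0, "twist": 0.06},
])

```text
t: 16.85
eef_pos: [0.5124, -0.1735, 0.1027]
ee_rot: [-3.141, -0.0, -0.912]
force: [0.4, -0.1, 1.6]
width: 0.0117
gripper_force: 55.0
```

```bash
python3 - <<'E'
from h import *
plan([.5124,-.1728,.1],-.12)
E
```

```text
pose [ 0.5124 -0.1735  0.1027] yaw -0.912 q6 0.62 t 16.85 shift [-0.0022 -0.0015  0.0108] twist -0.2521 F [ 0.37 -0.06  1.57] M [ 0.111 -0.481  0.315] w 0.0117
```

Call:
arm_command([
  {"tx": 0, "ty": 0, "tz": 0, "twist": 0.003},
  {"tx": 0, "ty": 0, "tz": 0, "twist": 0.006},
  {"tx": 0, "ty": 0, "tz": 0, "twist": 0.009},
  {"tx": 0, "ty": 0, "tz": 0, "twist": 0.012},
  {"tx": 0, "ty": 0, "tz": 0, "twist": 0.015},
  {"tx": 0, "ty": 0, "tz": 0, "twist": 0.018},
  {"tx": 0, "ty": 0, "tz": 0, "twist": 0.02},
  {"tx": 0, "ty": 0, "tz": 0, "twist": 0.022},
])

```text
t: 17.52
eef_pos: [0.5124, -0.1735, 0.1027]
ee_rot: [-3.141, -0.0, -0.981]
force: [2.5, 1.8, 1.8]
width: 0.0121
gripper_force: 55.0
```

```bash
python3 - <<'E'
from h import *
plan([.5124,-.1728,.1],-.12)
E
```

```text
pose [ 0.5124 -0.1735  0.1027] yaw -0.9811 q6 0.55 t 17.5167 shift [-0.0025 -0.0017  0.0106] twist -0.2741 F [2.5  1.82 1.79] M [ 0.748 -1.029  0.296] w 0.0121
```

Call:
arm_command([
  {"tx": 0, "ty": -0.0007, "tz": 0, "twist": 0.002},
  {"tx": 0, "ty": -0.0009, "tz": 0, "twist": 0.004},
  {"tx": 0, "ty": -0.001, "tz": 0, "twist": 0.006},
  {"tx": 0, "ty": -0.001, "tz": 0, "twist": 0.008},
  {"tx": 0, "ty": -0.001, "tz": 0, "twist": 0.01},
  {"tx": 0, "ty": -0.001, "tz": 0, "twist": 0.012},
  {"tx": 0, "ty": -0.001, "tz": 0, "twist": 0.013},
  {"tx": 0, "ty": -0.001, "tz": 0, "twist": 0.014},
])

```text
t: 18.18
eef_pos: [0.5124, -0.1735, 0.1026]
ee_rot: [-3.141, -0.0, -1.025]
force: [1.8, 1.2, 3.3]
width: 0.0118
gripper_force: 55.0
```

```bash
python3 - <<'E'
from h import *
plan([.5124,-.1728,.1],-.12)
E
```

```text
pose [ 0.5124 -0.1735  0.1026] yaw -1.0248 q6 0.51 t 18.1833 shift [-0.0024 -0.0014  0.0106] twist -0.288 F [1.77 1.2  3.34] M [ 0.537 -0.979  0.285] w 0.0118
```

Call:
arm_command([
  {"tx": 0, "ty": -0.0004, "tz": -0.0004, "twist": 0.002},
  {"tx": 0, "ty": -0.0006, "tz": -0.0004, "twist": 0.004},
  {"tx": 0, "ty": -0.0008, "tz": -0.0004, "twist": 0.006},
  {"tx": 0, "ty": -0.0008, "tz": -0.0004, "twist": 0.008},
  {"tx": 0, "ty": -0.0008, "tz": -0.0004, "twist": 0.01},
  {"tx": 0, "ty": -0.0008, "tz": -0.0004, "twist": 0.012},
  {"tx": 0, "ty": -0.0008, "tz": -0.0004, "twist": 0.013},
  {"tx": 0, "ty": -0.0008, "tz": -0.0004, "twist": 0.013},
])

```text
t: 18.85
eef_pos: [0.5124, -0.1734, 0.1026]
ee_rot: [3.141, 0.0, -1.066]
force: [1.8, -0.5, 3.1]
width: 0.0115
gripper_force: 55.0
```

```bash
python3 - <<'E'
from h import *
plan([.5124,-.1728,.1],-.12)
E
```

```text
pose [ 0.5124 -0.1734  0.1026] yaw -1.0657 q6 0.47 t 18.85 shift [-0.0023 -0.0013  0.0105] twist -0.301 F [ 1.77 -0.53  3.07] M [ 0.002 -0.844  0.274] w 0.0115
```

Call:
arm_command([
  {"tx": 0.0002, "ty": -0.0002, "tz": -0.0004, "twist": 0.002},
  {"tx": 0.0002, "ty": -0.0003, "tz": -0.0004, "twist": 0.004},
  {"tx": 0.0002, "ty": -0.0003, "tz": -0.0004, "twist": 0.006},
  {"tx": 0.0002, "ty": -0.0003, "tz": -0.0004, "twist": 0.008},
  {"tx": 0.0002, "ty": -0.0003, "tz": -0.0004, "twist": 0.01},
  {"tx": 0.0002, "ty": -0.0003, "tz": -0.0004, "twist": 0.012},
  {"tx": 0.0002, "ty": -0.0003, "tz": -0.0004, "twist": 0.013},
  {"tx": 0.0002, "ty": -0.0003, "tz": -0.0004, "twist": 0.013},
])

```text
t: 19.52
eef_pos: [0.5125, -0.1734, 0.1027]
ee_rot: [3.141, 0.0, -1.107]
force: [2.4, -1.3, 0.7]
width: 0.0116
gripper_force: 55.0
```

```bash
python3 - <<'E'
from h import *
plan([.5124,-.1728,.1],-.12)
E
```

```text
pose [ 0.5125 -0.1734  0.1027] yaw -1.1065 q6 0.43 t 19.5167 shift [-0.0022 -0.0009  0.0107] twist -0.314 F [ 2.44 -1.31  0.74] M [-0.347 -0.832  0.282] w 0.0116
```

Call:
arm_command([
  {"tx": 0.0005, "ty": -0.0003, "tz": 0, "twist": 0.002},
  {"tx": 0.0005, "ty": -0.0003, "tz": 0, "twist": 0.004},
  {"tx": 0.0005, "ty": -0.0003, "tz": 0, "twist": 0.006},
  {"tx": 0.0005, "ty": -0.0003, "tz": 0, "twist": 0.008},
  {"tx": 0.0005, "ty": -0.0003, "tz": 0, "twist": 0.01},
  {"tx": 0.0005, "ty": -0.0003, "tz": 0, "twist": 0.012},
  {"tx": 0.0005, "ty": -0.0003, "tz": 0, "twist": 0.013},
  {"tx": 0.0005, "ty": -0.0003, "tz": 0, "twist": 0.013},
])

```text
t: 20.18
eef_pos: [0.5125, -0.1734, 0.1027]
ee_rot: [3.141, 0.0, -1.147]
force: [0.3, -0.6, 0.8]
width: 0.0113
gripper_force: 55.0
```

```bash
python3 - <<'E'
from h import *
plan([.5124,-.1728,.1],-.12)
E
```

```text
pose [ 0.5125 -0.1734  0.1027] yaw -1.1475 q6 0.39 t 20.1833 shift [-0.0025 -0.0006  0.0107] twist -0.327 F [ 0.26 -0.63  0.79] M [-0.058 -0.367  0.311] w 0.0113
```

Call:
arm_command([
  {"tx": 0.0001, "ty": -0.0002, "tz": 0, "twist": 0.002},
  {"tx": 0.0001, "ty": -0.0002, "tz": 0, "twist": 0.004},
  {"tx": 0.0001, "ty": -0.0002, "tz": 0, "twist": 0.006},
  {"tx": 0.0001, "ty": -0.0002, "tz": 0, "twist": 0.008},
  {"tx": 0.0001, "ty": -0.0002, "tz": 0, "twist": 0.01},
  {"tx": 0.0001, "ty": -0.0002, "tz": 0, "twist": 0.012},
  {"tx": 0.0001, "ty": -0.0002, "tz": 0, "twist": 0.013},
  {"tx": 0.0001, "ty": -0.0002, "tz": 0, "twist": 0.013},
])

```text
t: 20.85
eef_pos: [0.5125, -0.1734, 0.1027]
ee_rot: [3.141, 0.0, -1.188]
force: [-0.4, -0.8, 1.6]
width: 0.0118
gripper_force: 55.0
```

```bash
python3 - <<'E'
from h import *
plan([.5124,-.1728,.1],-.12)
E
```

```text
pose [ 0.5125 -0.1734  0.1027] yaw -1.1883 q6 0.35 t 20.85 shift [-0.0025 -0.0005  0.0107] twist -0.34 F [-0.37 -0.77  1.63] M [0.106 0.18  0.271] w 0.0118
```

Call:
arm_command([
  {"tx": 0, "ty": 0, "tz": 0, "twist": 0.002},
  {"tx": 0, "ty": 0, "tz": 0, "twist": 0.004},
  {"tx": 0, "ty": 0, "tz": 0, "twist": 0.006},
  {"tx": 0, "ty": 0, "tz": 0, "twist": 0.008},
  {"tx": 0, "ty": 0, "tz": 0, "twist": 0.01},
  {"tx": 0, "ty": 0, "tz": 0, "twist": 0.01},
  {"tx": 0, "ty": 0, "tz": 0, "twist": 0.01},
  {"tx": 0, "ty": 0, "tz": 0, "twist": 0.01},
])

```text
t: 21.52
eef_pos: [0.5126, -0.1734, 0.1027]
ee_rot: [3.141, 0.0, -1.219]
force: [-1.2, 0.2, 1.6]
width: 0.0117
gripper_force: 55.0
```

```bash
python3 - <<'E'
from h import *
plan([.5124,-.1728,.1],-.12)
E
```

```text
pose [ 0.5126 -0.1734  0.1027] yaw -1.2194 q6 0.32 t 21.5167 shift [-0.0027 -0.0002  0.0107] twist -0.3499 F [-1.17  0.18  1.64] M [0.174 0.449 0.302] w 0.0117
```

Call:
arm_command([
  {"tx": -0.0001, "ty": 0.0002, "tz": 0, "twist": 0.002},
  {"tx": -0.0001, "ty": 0.0002, "tz": 0, "twist": 0.004},
  {"tx": -0.0001, "ty": 0.0002, "tz": 0, "twist": 0.006},
  {"tx": -0.0001, "ty": 0.0002, "tz": 0, "twist": 0.008},
  {"tx": -0.0001, "ty": 0.0002, "tz": 0, "twist": 0.01},
  {"tx": -0.0001, "ty": 0.0002, "tz": 0, "twist": 0.01},
  {"tx": -0.0001, "ty": 0.0002, "tz": 0, "twist": 0.01},
  {"tx": -0.0001, "ty": 0.0002, "tz": 0, "twist": 0.01},
])

```text
t: 22.18
eef_pos: [0.5126, -0.1735, 0.1027]
ee_rot: [3.141, 0.0, -1.251]
force: [-1.5, 0.8, 0.8]
width: 0.0118
gripper_force: 55.0
```

```bash
python3 - <<'E'
from h import *
plan([.5124,-.1728,.1],-.12)
E
```

```text
pose [ 0.5126 -0.1735  0.1027] yaw -1.2508 q6 0.28 t 22.1833 shift [-0.0027 -0.0001  0.0107] twist -0.3599 F [-1.5   0.85  0.85] M [0.141 0.547 0.214] w 0.0118
```

Call:
arm_command([
  {"tx": -0.0003, "ty": 0.0002, "tz": 0, "twist": 0.002},
  {"tx": -0.0003, "ty": 0.0002, "tz": 0, "twist": 0.004},
  {"tx": -0.0003, "ty": 0.0002, "tz": 0, "twist": 0.006},
  {"tx": -0.0003, "ty": 0.0002, "tz": 0, "twist": 0.008},
  {"tx": -0.0003, "ty": 0.0002, "tz": 0, "twist": 0.01},
  {"tx": -0.0003, "ty": 0.0002, "tz": 0, "twist": 0.01},
  {"tx": -0.0003, "ty": 0.0002, "tz": 0, "twist": 0.01},
  {"tx": -0.0003, "ty": 0.0002, "tz": 0, "twist": 0.01},
])

```text
t: 22.85
eef_pos: [0.5126, -0.1734, 0.1027]
ee_rot: [3.142, 0.0, -1.282]
force: [-0.3, -1.5, -0.2]
width: 0.0116
gripper_force: 55.0
```

```bash
python3 bar.py
```

```text
pose [ 0.5126 -0.1734  0.1027] yaw -1.2821 q6 0.25 t 22.9 shift [-0.0026 -0.0001  0.0108] twist -0.3699 F [-0.11 -0.75 -0.24] M [-0.162  0.392  0.248] w 0.0117
186 232 271
195 232 270
205 232 270
215 232 270
222 233 270
```

Call:
arm_command([
  {"tx": 0, "ty": 0, "tz": 0.0003, "twist": 0.002},
  {"tx": 0, "ty": 0, "tz": 0.0003, "twist": 0.004},
  {"tx": 0, "ty": 0, "tz": 0.0003, "twist": 0.006},
  {"tx": 0, "ty": 0, "tz": 0.0003, "twist": 0.008},
  {"tx": 0, "ty": 0, "tz": 0.0003, "twist": 0.008},
  {"tx": 0, "ty": 0, "tz": 0.0003, "twist": 0.008},
  {"tx": 0, "ty": 0, "tz": 0.0003, "twist": 0.008},
  {"tx": 0, "ty": 0, "tz": 0.0003, "twist": 0.008},
])

```text
t: 23.57
eef_pos: [0.5126, -0.1734, 0.1027]
ee_rot: [3.142, -0.0, -1.307]
force: [-1.4, -0.5, -0.4]
width: 0.0118
gripper_force: 55.0
```

```bash
python3 - <<'E'
from h import *
plan([.5124,-.1728,.1],-.12)
E
```

```text
pose [ 0.5126 -0.1734  0.1027] yaw -1.3071 q6 0.23 t 23.5667 shift [-0.0025  0.0002  0.0108] twist -0.3779 F [-1.41 -0.49 -0.41] M [-0.206  0.648  0.541] w 0.0118
```

```bash
python3 - <<'E'
from h import *
for _ in range(3):
    grab_frame("wrist"); plan([.5124,-.1728,.1],-.12)
E
```

```text
pose [ 0.5126 -0.1734  0.1027] yaw -1.3072 q6 0.23 t 23.6167 shift [-0.0025  0.      0.0108] twist -0.3779 F [-1.75 -0.41  0.9 ] M [-0.093  0.693  0.57 ] w 0.0116
pose [ 0.5126 -0.1734  0.1027] yaw -1.3072 q6 0.23 t 23.6667 shift [-0.0026  0.0001  0.0108] twist -0.3779 F [-1.61 -0.11 -0.72] M [-0.216  0.642  0.599] w 0.0119
pose [ 0.5126 -0.1734  0.1027] yaw -1.3072 q6 0.23 t 23.7167 shift [-0.0025  0.0002  0.0108] twist -0.3779 F [-1.28  0.   -0.28] M [-0.177  0.686  0.55 ] w 0.0118
```

The torque jumped from about 0.28 to 0.57 N m and holds, so the ring is on its stop. I'll ease back within the slack and lift straight out.

Call:
arm_command([
  {"tx": 0, "ty": 0, "tz": 0, "twist": -0.006},
  {"tx": 0, "ty": 0, "tz": 0, "twist": -0.012},
  {"tx": 0, "ty": 0, "tz": 0, "twist": -0.016},
  {"tx": 0, "ty": 0, "tz": -0.005, "twist": -0.016},
  {"tx": 0, "ty": 0, "tz": -0.015, "twist": -0.016},
  {"tx": 0, "ty": 0, "tz": -0.025, "twist": -0.016},
  {"tx": 0, "ty": 0, "tz": -0.035, "twist": -0.016},
  {"tx": 0, "ty": 0, "tz": -0.045, "twist": -0.016},
])

```text
t: 24.38
eef_pos: [0.5128, -0.1734, 0.1143]
ee_rot: [-3.141, -0.0, -1.257]
force: [-0.5, -1.1, -1.9]
width: 0.0117
gripper_force: 55.0
```

```bash
python3 - <<'E'
from h import *
plan([.5124,-.1728,.1],-.12)
E
```

```text
pose [ 0.5128 -0.1734  0.1143] yaw -1.2571 q6 0.28 t 24.3833 shift [-0.0026  0.0008  0.0573] twist -0.362 F [-0.53 -1.08 -1.91] M [ 0.051 -0.003 -0.022] w 0.0117
```

Call:
arm_command([
  {"tx": 0, "ty": 0, "tz": -0.02, "twist": 0},
  {"tx": 0, "ty": 0, "tz": -0.06, "twist": 0},
  {"tx": 0, "ty": 0, "tz": -0.14, "twist": 0},
  {"tx": 0, "ty": 0, "tz": -0.24, "twist": 0},
  {"tx": 0, "ty": 0, "tz": -0.36, "twist": 0},
  {"tx": 0, "ty": 0, "tz": -0.44, "twist": 0},
  {"tx": 0, "ty": 0, "tz": -0.46, "twist": 0},
  {"tx": 0, "ty": 0, "tz": -0.46, "twist": 0},
])

```text
t: 25.05
eef_pos: [0.5136, -0.1734, 0.2314]
ee_rot: [-3.137, -0.001, -1.257]
force: [0.5, 0.3, -1.9]
width: 0.0118
gripper_force: 55.0
```

```bash
python3 - <<'E'
from h import *
plan([.58,.05,.23],-.544); plan([.614,.1845,.23],-.544)
E
```

```text
pose [ 0.5136 -0.1734  0.2314] yaw -1.2569 q6 0.28 t 25.05 shift [-0.7681 -0.5287  0.0055] twist -0.2269 F [ 0.5   0.25 -1.89] M [ 0.04  -0.028  0.022] w 0.0118
pose [ 0.5136 -0.1734  0.2314] yaw -1.2569 q6 0.28 t 25.05 shift [-1.2378 -0.8241  0.0055] twist -0.2269 F [ 0.5   0.25 -1.89] M [ 0.04  -0.028  0.022] w 0.0118
```

Call:
arm_command([
  {"tx": -0.06, "ty": -0.04, "tz": 0, "twist": -0.03},
  {"tx": -0.18, "ty": -0.12, "tz": 0, "twist": -0.065},
  {"tx": -0.3, "ty": -0.2, "tz": 0, "twist": -0.1},
  {"tx": -0.42, "ty": -0.28, "tz": 0, "twist": -0.135},
  {"tx": -0.54, "ty": -0.37, "tz": 0, "twist": -0.17},
  {"tx": -0.66, "ty": -0.45, "tz": 0, "twist": -0.2},
  {"tx": -0.74, "ty": -0.51, "tz": 0, "twist": -0.227},
  {"tx": -0.768, "ty": -0.529, "tz": 0, "twist": -0.227},
])

```text
t: 25.72
eef_pos: [0.5793, 0.0532, 0.227]
ee_rot: [3.14, 0.002, -0.537]
force: [-0.2, -0.2, -1.2]
width: 0.0116
gripper_force: 55.0
```

```bash
python3 - <<'E'
from h import *
plan([.616,.184,.1],-.544)
E
```

```text
pose [0.5793 0.0532 0.227 ] yaw -0.5366 q6 0.61 t 25.7167 shift [-0.1414 -0.5246  0.5081] twist 0.0024 F [-0.24 -0.24 -1.15] M [-0.059 -0.08  -0.056] w 0.0116
```

Call:
arm_command([
  {"tx": -0.03, "ty": -0.1, "tz": 0, "twist": 0},
  {"tx": -0.06, "ty": -0.22, "tz": 0, "twist": 0},
  {"tx": -0.09, "ty": -0.34, "tz": 0, "twist": 0},
  {"tx": -0.12, "ty": -0.46, "tz": 0.05, "twist": 0},
  {"tx": -0.141, "ty": -0.525, "tz": 0.18, "twist": 0},
  {"tx": -0.141, "ty": -0.525, "tz": 0.32, "twist": 0},
  {"tx": -0.141, "ty": -0.525, "tz": 0.44, "twist": 0},
  {"tx": -0.141, "ty": -0.525, "tz": 0.508, "twist": 0},
])

```text
t: 26.38
eef_pos: [0.6139, 0.1793, 0.0963]
ee_rot: [3.135, 0.004, -0.546]
force: [-0.3, -0.6, -1.3]
width: 0.0119
gripper_force: 55.0
```

Call:
arm_command([
  {"tx": 0, "ty": 0, "tz": 0, "twist": 0},
  {"tx": 0, "ty": 0, "tz": 0, "twist": 0},
  {"tx": 0, "ty": 0, "tz": 0, "twist": 0},
  {"tx": 0, "ty": 0, "tz": 0, "twist": 0},
  {"tx": 0, "ty": 0, "tz": 0, "twist": 0},
  {"tx": 0, "ty": 0, "tz": 0, "twist": 0},
  {"tx": 0, "ty": 0, "tz": 0, "twist": 0},
  {"tx": 0, "ty": 0, "tz": 0, "twist": 0},
])

```text
t: 27.05
eef_pos: [0.6171, 0.1806, 0.1025]
ee_rot: [-3.141, -0.0, -0.544]
force: [0.7, -0.1, -2.5]
width: 0.0117
gripper_force: 55.0
```

```bash
python3 - <<'E'
from h import *
plan([.616,.184,.047],-.544)
E
```

```text
pose [0.6171 0.1806 0.1025] yaw -0.544 q6 0.44 t 27.05 shift [-0.0106 -0.0093  0.2221] twist 0.0 F [ 0.66 -0.11 -2.5 ] M [-0.013  0.026 -0.015] w 0.0117
```

Call:
arm_command([
  {"tx": -0.01, "ty": -0.01, "tz": 0, "twist": 0},
  {"tx": -0.01, "ty": -0.01, "tz": 0.05, "twist": 0},
  {"tx": -0.01, "ty": -0.01, "tz": 0.1, "twist": 0},
  {"tx": -0.01, "ty": -0.01, "tz": 0.15, "twist": 0},
  {"tx": -0.01, "ty": -0.01, "tz": 0.19, "twist": 0},
  {"tx": -0.01, "ty": -0.01, "tz": 0.215, "twist": 0},
  {"tx": -0.01, "ty": -0.01, "tz": 0.225, "twist": 0},
  {"tx": -0.01, "ty": -0.01, "tz": 0.225, "twist": 0},
])

```text
t: 27.72
eef_pos: [0.6159, 0.184, 0.0451]
ee_rot: [3.141, 0.0, -0.544]
force: [0.4, -0.8, -1.8]
width: 0.0117
gripper_force: 55.0
```

Call:
arm_command([
  {"tx": 0, "ty": 0, "tz": 0.002, "twist": 0},
  {"tx": 0, "ty": 0, "tz": 0.004, "twist": 0},
  {"tx": 0, "ty": 0, "tz": 0.006, "twist": 0},
  {"tx": 0, "ty": 0, "tz": 0.008, "twist": 0},
  {"tx": 0, "ty": 0, "tz": 0.01, "twist": 0},
  {"tx": 0, "ty": 0, "tz": 0.011, "twist": 0},
  {"tx": 0, "ty": 0, "tz": 0.011, "twist": 0},
  {"tx": 0, "ty": 0, "tz": 0.011, "twist": 0},
])

```text
t: 28.38
eef_pos: [0.6161, 0.184, 0.043]
ee_rot: [-3.142, -0.0, -0.544]
force: [-0.3, 0.1, -1.9]
width: 0.0119
gripper_force: 55.0
```

Call:
arm_command([
  {"tx": 0, "ty": 0, "tz": 0.0005, "twist": 0},
  {"tx": 0, "ty": 0, "tz": 0.001, "twist": 0},
  {"tx": 0, "ty": 0, "tz": 0.0015, "twist": 0},
  {"tx": 0, "ty": 0, "tz": 0.002, "twist": 0},
  {"tx": 0, "ty": 0, "tz": 0.002, "twist": 0},
  {"tx": 0, "ty": 0, "tz": 0.002, "twist": 0},
  {"tx": 0, "ty": 0, "tz": 0.002, "twist": 0},
  {"tx": 0, "ty": 0, "tz": 0.002, "twist": 0},
])

```text
t: 29.05
eef_pos: [0.6161, 0.1841, 0.0428]
ee_rot: [-3.141, -0.0, -0.544]
force: [-2.9, -0.2, 4.7]
width: 0.0122
gripper_force: 55.0
```

The bar has touched its rest at the original height. Now I'll release and lift clear.

Call:
arm_command([
  {"tx": 0, "ty": 0, "tz": -0.0008, "twist": 0},
  {"tx": 0, "ty": 0, "tz": -0.0008, "twist": 0},
  {"tx": 0, "ty": 0, "tz": -0.0008, "twist": 0},
  {"tx": 0, "ty": 0, "tz": -0.0008, "twist": 0},
  {"tx": 0, "ty": 0, "tz": -0.0008, "twist": 0},
  {"tx": 0, "ty": 0, "tz": -0.0008, "twist": 0},
  {"tx": 0, "ty": 0, "tz": -0.0008, "twist": 0},
  {"tx": 0, "ty": 0, "tz": -0.0008, "twist": 0},
], claw=0.6)

```text
t: 29.72
eef_pos: [0.6161, 0.184, 0.0426]
ee_rot: [3.142, -0.0, -0.544]
force: [-0.1, 0.7, -0.5]
width: 0.0519
gripper_force: 0.0
```

Call:
arm_command([
  {"tx": 0, "ty": 0, "tz": 0, "twist": 0},
  {"tx": 0, "ty": 0, "tz": 0, "twist": 0},
  {"tx": 0, "ty": 0, "tz": -0.02, "twist": 0},
  {"tx": 0, "ty": 0, "tz": -0.08, "twist": 0},
  {"tx": 0, "ty": 0, "tz": -0.18, "twist": 0},
  {"tx": 0, "ty": 0, "tz": -0.3, "twist": 0},
  {"tx": 0, "ty": 0, "tz": -0.42, "twist": 0},
  {"tx": 0, "ty": 0, "tz": -0.5, "twist": 0},
])

```text
t: 30.38
eef_pos: [0.617, 0.1843, 0.1714]
ee_rot: [-3.139, -0.002, -0.543]
force: [0.1, 0.3, 0.5]
width: 0.0522
gripper_force: 0.0
```

Call:
arm_command([
  {"tx": -0.05, "ty": 0, "tz": -0.05, "twist": 0},
  {"tx": -0.1, "ty": 0, "tz": -0.1, "twist": 0},
  {"tx": -0.12, "ty": 0, "tz": -0.15, "twist": 0},
  {"tx": -0.12, "ty": 0, "tz": -0.2, "twist": 0},
  {"tx": -0.12, "ty": 0, "tz": -0.2, "twist": 0},
  {"tx": -0.12, "ty": 0, "tz": -0.2, "twist": 0},
  {"tx": -0.12, "ty": 0, "tz": -0.2, "twist": 0},
  {"tx": -0.12, "ty": 0, "tz": -0.2, "twist": 0},
])

```text
t: 31.05
eef_pos: [0.5898, 0.1994, 0.2164]
ee_rot: [3.14, 0.001, -0.544]
force: [-0.6, -0.2, -0.1]
width: 0.0527
gripper_force: 0.0
```

```bash
python3 - <<'E'
from h import *
plan([.6,.18,.2]); save("end",grab_frame("wrist"))
E
```

```text
pose [0.5898 0.1994 0.2164] yaw -0.5439 q6 0.39 t 31.05 shift [0.0751 0.0452 0.0656] twist 0.0 F [-0.59 -0.16 -0.13] M [-0.005 -0.009 -0.041] w 0.0527
```

View pics/end.png

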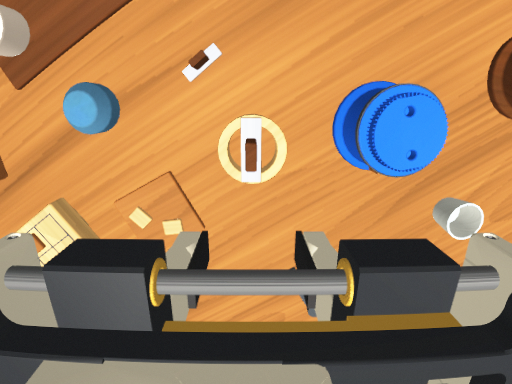

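The spanner lies upright across its rest at (251,149), with the bystanders in view undisturbed and the gripper clear.

```bash
python3 -c "
from station import job_done
print(job_done())"
```

```text
the job is handed in; nothing more can be done
None
```

I felt the spanner fully home, turned the lock ring clockwise until the torque jumped to about 0.57 N m at its stop, set the spanner back upright on its rest, and handed the job in at about 31 s; no verdict was returned.

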